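# Make the bench photometer light-tight and open its shutter

### The job

Get the photometer ready for a reading: gently press down whichever of its two grey-capped glass cell cartridges is standing proud until it is fully home, then swing the dark grey hood over them and press its free edge down until the catch snaps and the hood lies fully shut. Only then push the flush aluminium shutter slide on the neighbouring module, by its small ridge, away from the robot and across its detent to its far stop, so that the green mark shows. Leave the two glass beakers standing where they are.

Things in the scene. Friction and masses are not known exactly. Their poses are not given: they have to be found in the camera images.
- photometer: fixed instrument of black modules, 120 mm deep in x, on a rail 90 x 600 mm. Origin: on the bench under the middle of the cell module. Its x points away from the robot at yaw 0, y along the rail to the robot's left, z up; yaw within 0.35 rad. All offsets given here are in this frame. Cell module: y -50 to 50 mm, flat deck at z 85 mm, spring catch housing at y -70 to -58 mm up to z 103 mm
- lamp_top (a point): centre of the top of the lamp module, left of the cell module beyond a gap: y 120 to 230 mm, top at z 95 mm; its brass-tipped fittings at y 200 to 224 mm reach z 133 mm
- cell_a (a joint): how far cartridge A stands proud of its home position, m: 0 = fully home (its stop), 0.008 to 0.011 at the start. Tight sliding fit: moves only straight down or up, needs about 6 N, stays where it is left
- cell_a_top (a point): centre of the upper face of cartridge A's cap, a light grey block 32 mm (x) x 40 mm (y) x 16 mm high with a teal mark on top. At home the face is 103 mm above the bench. The cartridges stand at x -28 and x +28 mm, y -6 mm; which is the proud one varies
- cell_b (a joint): the same for cartridge B: fully home (0) at the start
- cell_b_top (a point): centre of the upper face of cartridge B's cap, alike in all else
- hood (a joint): opening angle of the light-tight hood, rad: 0 = shut, 1.75 to 2.05 at the start (leaning open to the left), up to 2.15. Friction hinge (about 0.2 Nm): it stays where it is left. A sprung ball catch resists from about 0.08 rad (about 12 N down at the free edge passes it), then snaps the hood to 0
- hood_hinge (a point): middle of the hood's hinge line, along the photometer's x at y 50 mm, z 85 mm. The hood is a dark grey box, open below, 112 mm (x) x 100 mm (from hinge to free edge) x 28 mm high, walls 4 mm; shut, it covers the deck from y 50 to y -50 mm and its flat roof is at z 113 mm
- hood_edge (a point): middle of the roof corner of the hood's free edge, 100 mm from the hinge, 28 mm above the hood's underside; a thumb lip 46 mm long and 9 mm wide sticks out beyond it, the catch lies below it. White ribs on the roof beside it mark where to press
- shutter (a joint): position of the shutter slide, m: 0 = closed (start), 0.012 = open, at its far stop; it moves along the photometer's +x, away from the robot. An over-centre detent at 0.006 takes about 4 N and throws the slide to either end. Closed leaves a red mark bare at the far end of the slot, open a green mark at the near end
- shutter_ridge (a point): top centre of the slide's ridge, an aluminium bar 5 mm (x) x 22 mm (y), 6 mm high, across the middle of an aluminium plate 40 mm (x) x 26 mm (y) that lies flush in the top of the detector module (y -185 to -75 mm, top z 115 mm). Closed, the ridge is at x -6, y -130 mm
- beaker_small: glass beaker, 34 mm across, 45 mm high, upright on the amplifier module (far right: y -295 to -190 mm, top z 85 mm); origin: centre of its underside
- beaker_large: glass beaker, 42 mm across, 55 mm high, upright on the amplifier module; origin: centre of its underside
There are look-alikes about, which are no part of the job. Leave any blue or purple look-alike of the beaker_large alone.

How it is judged:
By the outcome, as a careful person would: the job done as asked, in the order asked, and still so for the second after the job is handed in, with the robot touching nothing.
It also fails if it takes over 54 s, if anything falls off the work surface, if the arm or the gripper's body presses on something with over 40 N, if the wrist force passes 120 N, or if a joint passes its speed limit or range.

### The arm

A 6-joint arm with a two-finger parallel gripper is mounted at the origin on the work surface. World frame = base frame: x ahead of the robot, y to its left, z up, the work surface at z = 0. Lengths are in m, angles in rad, forces in N, time in s.
With the tool pointing down it reaches from about 0.325 to 0.775 m from the base axis. Payload 9.3 kg.
Tool frame: the origin (TCP) lies midway between the tips of the shut fingers; the grasp point (between the pads) lies 19 mm behind it; z points along the fingers, y is the direction in which the jaws open and shut (so a half turn about z gives the same grasp; the last joint's range is limited). The gripper opens to 85 mm and grips with 20 to 120 N. Pads are 22 mm wide; open, the fingers measure 114 mm over their backs; the gripper's body (76 mm by 85 mm) begins 54 mm behind the grasp point. The pads swing forward as they close: fully open they stand 13 mm farther back than shut.
Start: joints at [-1.365, 0.259, 0.021, 1.334, 0, 1.418], TCP at [0.193, -0.515, 0.231] pointing down, gripper open.
Joint ranges: [-3.04, 3.04], [-0.91, 1.82], [-1.04, 1.36], [-1.92, 1.95], [-1.52, 1.45], [-3.14, 3.14]. Speed limits (rad/s): [2.22, 2.22, 2.79, 3.14, 3.14, 3.14].

### API

Orientations are given as a rotation vector (axis times angle).
In Python, from rig import arm gives the robot as it stands.
- The arm moves only by the tool arm_command, never from a script. Its argument "moves" is a list of rows, each a list of 5 numbers: the opening, from 0 (shut) to 1 (fully open), then the shift along the world's x, y, z in cm, then the turn about the world's z in units of 5 degrees (1.0 is 5 degrees). In form: [[jaw, x, y, z, spin], ...]. A call has 1 to 20 rows; each row is the pose to reach, as a shift and turn from the pose commanded when the call began; what a row does not reach only later rows make up. A row lasts 1/12 s, in which the tool goes at most 41.7 mm and 7.16 degrees, less where a joint would pass 70% of its speed; a pose out of reach is approached as far as the arm can. A call with a gripper value outside its range is refused whole. The fingers move at their own pace and stop on an object; "force" is the grip in N (left out, the last holds). Time passes only in rows, so rows that repeat a pose let the fingers close. It gives the time, the measured TCP pose, the force and the opening at its end, in the units of the state.
- arm.read_state(): the state, without advancing time (a new reading comes with each control period).
- arm.get_image(name): name is "scene" or "top" or "wrist"; returns a dict with "img" (420x560x3 uint8, blue, green, red), "K" (3x3 intrinsics, pixels), "world_to_cam" (4x4, takes a point from world to camera coordinates); the wrist camera has in their place "hand_eye" (4x4, takes a point from camera to tool coordinates, whose origin is the TCP and whose axes are the flange's). Camera axes: x right, y down, z forward; pixel columns grow to the right and rows downward; lengths in m; the calibration is good to about 2 mm. The wrist camera is an equidistant fisheye: a pixel r from the principal point sees the ray r / f radians off the axis. A picture is of the moment at which its call begins: read the wrist's pose just before it. There is no depth.
- arm.close_job(): hands the job in, once; it reports no verdict.
The state is a dict: "time": time; "joint_pos": joint angles; "dq": joint speeds; "joint_torque": joint torques, N m; "eef_pos": TCP position; "eef_rot": TCP orientation; "contact_force": force on the tool from outside, world axes, zero at the start; "moment": the same for the moment, N m; "finger_gap": opening from 0.0 (shut) to 1.0 (fully open).
Only numpy, scipy, OpenCV 4.12 (cv2) and the standard library are available. Lean on these libraries where they do the work, as an engineer would, in place of code of your own. Each camera call takes 0.05 s, during which the arm holds its last target. There are 200 camera calls.

## Working session

There is one attempt and no reset: what is moved stays moved. The work goes in short steps, Python scripts to look and compute and a tool call to move; the robot and the scene stay as the last step left them, time stands still between calls to the robot, and variables do not carry over. Pictures are saved under pics/ and viewed, about 8 in all and at most 12, crops included, and the job is handed in when it is done.

Besides the shell and the picture viewer there is one more tool, called after ">>>" as name([rows], argument=value, ...), one row to a line, values as JSON. arm_command: Moves the arm, as the interface text tells. Its arguments: {"type":"object","properties":{"moves":{"type":"array"},"force":{"type":"number"}},"required":["moves"]}

```bash
mkdir -p pics; ls
python3 - <<'E'
from rig import arm
import cv2,numpy as np
s=arm.read_state();print(s)
for n in("scene","top"):
    d=arm.get_image(n);cv2.imwrite(f"pics/{n}0.png",d["img"]);np.savez(f"{n}.npz",K=d["K"],T=d["world_to_cam"]);print(n,d["K"].round(1).tolist(),d["world_to_cam"].round(4).tolist())
E
```

```text
pics
{'time': 0.0, 'joint_pos': array([-1.36461432e+00,  2.59158720e-01,  2.07706820e-02,  1.33372226e+00,
       -4.98594843e-06,  1.41816510e+00]), 'dq': array([ 7.35519731e-05,  1.68284045e-03, -9.85924692e-04, -1.32304082e-03,
       -3.58303351e-04,  7.16319409e-04]), 'joint_torque': array([-2.32500624e-04, -5.55640090e+01,  3.44527745e+01,  1.37343613e-02,
       -2.16493618e-04, -5.03266847e-06]), 'eef_pos': array([ 0.19305816, -0.51469517,  0.23068788]), 'eef_rot': array([-3.08987702e+00, -5.60369485e-01,  6.30602216e-05]), 'contact_force': array([ 0.49382686,  0.3031656 , -0.15978349]), 'moment': array([-0.04204994, -0.05375355,  0.04245729]), 'finger_gap': 0.997428027760472}
scene [[410.3, 0.0, 276.2], [0.0, 410.3, 209.9], [0.0, 0.0, 1.0]] [[0.7626, 0.6467, 0.0144, -0.4119], [0.5322, -0.6146, -0.5823, -0.2713], [-0.3678, 0.4517, -0.8128, 1.2208], [0.0, 0.0, 0.0, 1.0]]
top [[511.6, 0.0, 280.0], [0.0, 511.6, 213.1], [0.0, 0.0, 1.0]] [[0.0237, -0.9996, 0.0163, -0.0516], [-0.9975, -0.0247, -0.0666, 0.5583], [0.067, -0.0147, -0.9976, 1.0103], [0.0, 0.0, 0.0, 1.0]]
```

View pics/top0.png

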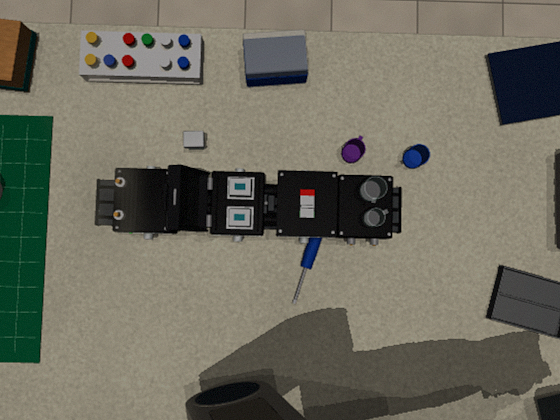

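View pics/scene0.png

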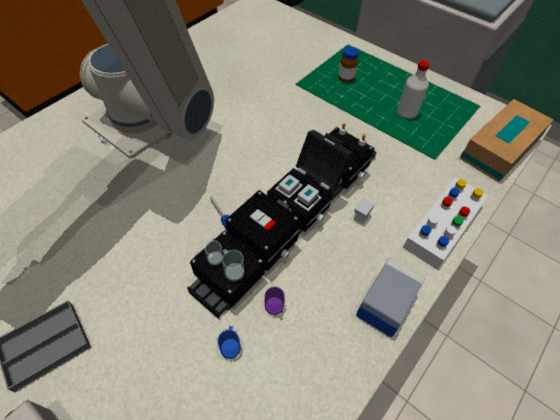

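Both images show the instrument at top pixels x 97–400, y 165–240 with the two caps near (240,187) and (239,217), and the shutter at (307,203). I'll enlarge both.

Run:
```python
import cv2,numpy as np
t=cv2.imread("pics/top0.png")[155:250,95:405];s=cv2.imread("pics/scene0.png")[120:310,185:385]
t=cv2.convertScaleAbs(t,alpha=1.6,beta=10);s=cv2.convertScaleAbs(s,alpha=1.6,beta=10)
cv2.imwrite("pics/topc.png",cv2.resize(t[:, :],None,fx=2.5,fy=2.5,interpolation=cv2.INTER_CUBIC))
cv2.imwrite("pics/scc.png",cv2.resize(s,None,fx=3,fy=3,interpolation=cv2.INTER_CUBIC))
```

```text
(no output)
```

View pics/topc.png

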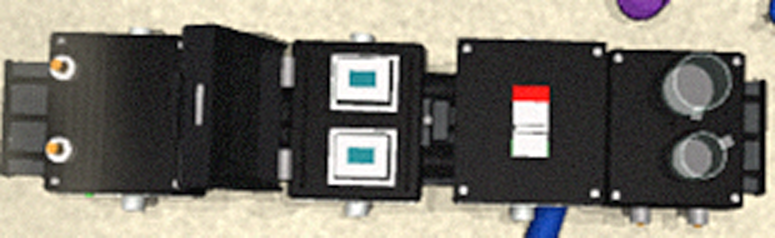

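View pics/scc.png

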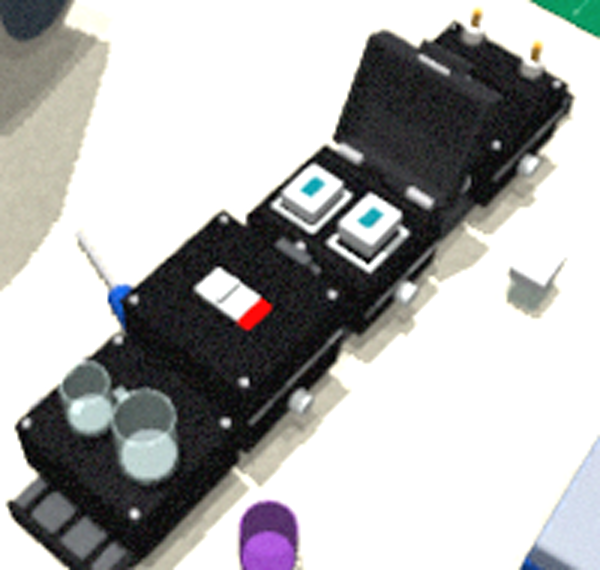

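The caps' teal marks are at crop (361,156) near and (362,78) far. In the scene crop they are at (313,187) and (371,218). The hood leans left, and the ridge is at top crop about (531,129). Next I fit the pose.

```bash
cat > h.py <<'E'
import numpy as np
from scipy.optimize import least_squares
C={n:np.load(f"{n}.npz") for n in("scene","top")}
def proj(n,p):
    T=C[n]["T"];q=C[n]["K"]@(T[:3,:3]@np.asarray(p,float)+T[:3,3]);return q[:2]/q[2]
def W(pose,p):
    x,y,a=pose;c,s=np.cos(a),np.sin(a);return np.array([x+c*p[0]-s*p[1],y+s*p[0]+c*p[1],p[2]])
t=lambda u,v:("top",95+u/2.5-.3,155+v/2.5-.3)
s=lambda u,v:("scene",185+u/3-.33,120+v/3-.33)
E
python3 - <<'E'
from h import *
D=[(60,-75,115,t(457,40)),(60,-185,115,t(605,43)),(-60,-75,115,t(457,202)),(-60,-185,115,t(607,205)),
(60,50,85,t(293,42)),(60,-50,85,t(425,45)),(-60,50,85,t(290,195)),(-60,-50,85,t(422,198)),
(60,-295,85,t(743,52)),(-60,-295,85,t(743,207)),(-6,-130,121,t(531,129)),(26,-130,115,t(531,85)),
(-60,-75,115,s(224,211)),(60,-75,115,s(347,296)),(-60,-185,115,s(122,298)),(60,-185,115,s(245,393)),(-6,-130,121,s(230,291))]
P=[(np.array(d[:3])/1e3,d[3]) for d in D]
f=lambda q:np.concatenate([proj(m[0],W(q,p))-m[1:] for p,m in P])
r=least_squares(f,[.45,0,0],loss="soft_l1");print(r.x.round(4));
print(f(r.x).reshape(-1,2).round(1).tolist());q=r.x
for nm,x,a,b in(("near",-28,t(361,156),s(313,187)),("far",28,t(362,78),s(371,218))):
  for z in(103,112): print(nm,z,[(proj(m[0],W(q,(x/1e3,-.006,z/1e3)))-m[1:]).round(1).tolist() for m in(a,b)])
for n,p in dict(near=(-.028,-.006,.103),far=(.028,-.006,.103),ridge=(-.006,-.13,.121),hinge=(0,.05,.085)).items(): print(n,W(q,p).round(4))
# hood edge angle
for th in(1.75,1.85,1.95,2.05):
  e=lambda x,r,h:(x,.05-r*np.cos(th)+h*np.sin(th)*1,.085+r*np.sin(th)+h*np.cos(th))
  print(th,[((proj("top",W(q,e(x,.1,.028)))-[94.7,154.7])*2.5).round().tolist()for x in(-.056,.056)],[((proj("scene",W(q,e(x,.1,h)))-[184.7,119.7])*3).round().tolist()for x in(-.056,.056)for h in(0,.028)])
E
```

```text
[0.5722 0.0442 0.0026]
[[0.2, -0.8], [0.9, -0.6], [-1.2, -0.2], [-0.8, -0.1], [-0.5, -0.8], [-0.4, -0.8], [-1.2, 1.6], [-0.6, 1.5], [1.5, -0.6], [1.1, 0.7], [0.2, -0.2], [0.3, 0.3], [-0.7, -0.8], [0.2, -0.5], [-0.9, 0.8], [0.6, 1.1], [-0.9, -0.9]]
near 103 [[0.1, 0.2], [-0.2, -0.1]]
near 112 [[-0.2, -0.1], [-0.1, -2.6]]
far 103 [[0.5, 1.2], [-0.5, 2.0]]
far 112 [[0.2, 0.6], [-0.2, -0.4]]
near [0.5442 0.0381 0.103 ]
far [0.6002 0.0383 0.103 ]
ridge [ 0.5665 -0.0858  0.121 ]
hinge [0.572  0.0942 0.085 ]
1.75 [[203.0, 188.0], [209.0, 24.0]] [[349.0, 43.0], [371.0, 29.0], [471.0, 115.0], [491.0, 99.0]]
1.85 [[191.0, 188.0], [197.0, 25.0]] [[357.0, 39.0], [378.0, 28.0], [478.0, 110.0], [497.0, 97.0]]
1.95 [[180.0, 188.0], [186.0, 26.0]] [[364.0, 35.0], [384.0, 27.0], [485.0, 105.0], [502.0, 96.0]]
2.05 [[171.0, 188.0], [177.0, 27.0]] [[371.0, 33.0], [389.0, 28.0], [491.0, 102.0], [507.0, 96.0]]
```

The photometer is at (0.572, 0.044) with yaw ≈ 0, and the far cartridge is the proud one, by about 8–10 mm. I'll go above it with the gripper shut.

>>> arm_command([
  [0, 10, 14, 0, 6],
  [0, 20, 27, 0, 12],
  [0, 30, 41, 0, 18],
  [0, 40.7, 55.3, 0, 24],
  [0, 40.7, 55.3, -3, 31.9],
  [0, 40.7, 55.3, -3, 31.9],
  [0, 40.7, 55.3, -3, 31.9],
  [0, 40.7, 55.3, -3, 31.9],
  [0, 40.7, 55.3, -3, 31.9],
  [0, 40.7, 55.3, -3, 31.9],
  [0, 40.7, 55.3, -3, 31.9],
  [0, 40.7, 55.3, -3, 31.9],
  [0, 40.7, 55.3, -3, 31.9],
  [0, 40.7, 55.3, -3, 31.9],
  [0, 40.7, 55.3, -3, 31.9],
  [0, 40.7, 55.3, -3, 31.9],
  [0, 40.7, 55.3, -3, 31.9],
  [0, 40.7, 55.3, -3, 31.9],
  [0, 40.7, 55.3, -3, 31.9],
  [0, 40.7, 55.3, -3, 31.9],
], force=40)

```text
time: 1.77
eef_pos: [0.6001, 0.0388, 0.2004]
eef_rot: [-0.431, -3.11, 0.0]
contact_force: [0.0, -0.4, 0.3]
finger_gap: 0.005
```

>>> arm_command([
  [0, 0, 0, 0, 0],
  [0, 0, 0, 0, 0],
  [0, 0, 0, 0, 0],
  [0, 0, 0, 0, 0],
])

```text
time: 2.1
eef_pos: [0.6001, 0.0379, 0.2013]
eef_rot: [-0.448, -3.109, -0.0]
contact_force: [-0.2, -0.4, 0.8]
finger_gap: -0.0
```

>>> arm_command([
  [0, 0, 0, -2, 1.4],
  [0, 0, 0, -4, 2.8],
  [0, 0, 0, -6, 3.3],
  [0, 0, 0, -8, 3.3],
  [0, 0, 0, -8, 3.3],
])

```text
time: 2.52
eef_pos: [0.5982, 0.038, 0.1177]
eef_rot: [0.005, -3.136, -0.001]
contact_force: [-0.7, 0.9, -0.9]
finger_gap: 0.002
```

Run:
```python
from rig import arm
import cv2,numpy as np
s=arm.read_state();print(s["eef_pos"],s["contact_force"])
a=arm.get_image("scene")["img"][110:310,230:400];b=arm.get_image("wrist")["img"]
a=cv2.convertScaleAbs(cv2.resize(a,None,fx=2.1,fy=2.1,interpolation=2),alpha=1.5,beta=10)
b=cv2.convertScaleAbs(b,alpha=1.5,beta=10)[:,70:490]
cv2.imwrite("pics/p1.png",np.hstack([a,b]))
```

```text
[0.59821295 0.03795835 0.11769905] [-0.70961202  0.94605674 -0.93204436]
```

View pics/p1.png

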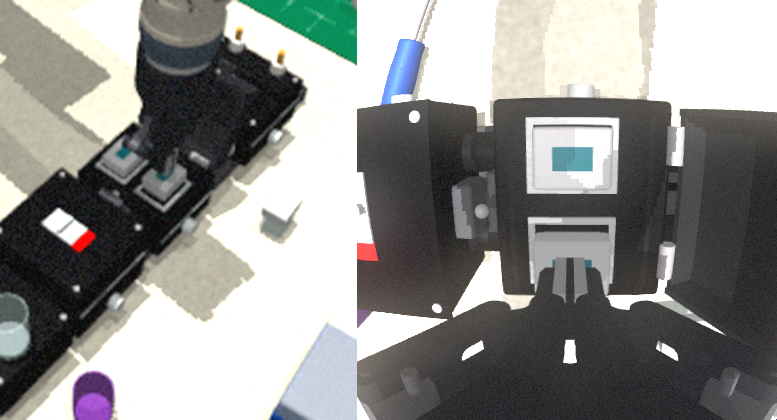

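The finger tip is centred over the far cap, at about (570,265) in the wrist view. That cap clearly stands proud and the near one is flush. Pressing gently.

>>> arm_command([
  [0, 0.2, 0, -0.2, 0],
  [0, 0.2, 0, -0.4, 0],
  [0, 0.2, 0, -0.6, 0],
  [0, 0.2, 0, -0.8, 0],
  [0, 0.2, 0, -0.9, 0],
  [0, 0.2, 0, -0.9, 0],
])

```text
time: 3.12
eef_pos: [0.602, 0.038, 0.1122]
eef_rot: [0.008, -3.141, -0.0]
contact_force: [0.4, 0.1, 0.8]
finger_gap: -0.004
```

>>> arm_command([
  [0, 0, 0, -0.1, 0],
  [0, 0, 0, -0.2, 0],
  [0, 0, 0, -0.3, 0],
  [0, 0, 0, -0.4, 0],
  [0, 0, 0, -0.4, 0],
  [0, 0, 0, -0.4, 0],
])

```text
time: 3.62
eef_pos: [0.6022, 0.038, 0.1086]
eef_rot: [-0.008, 3.141, -0.0]
contact_force: [-1.4, 0.1, 4.7]
finger_gap: 0.004
```

Contact is near 0.109–0.111; continuing.

>>> arm_command([
  [0, 0, 0, -0.1, 0],
  [0, 0, 0, -0.2, 0],
  [0, 0, 0, -0.3, 0],
  [0, 0, 0, -0.4, 0],
  [0, 0, 0, -0.5, 0],
  [0, 0, 0, -0.5, 0],
  [0, 0, 0, -0.5, 0],
])

```text
time: 4.2
eef_pos: [0.6022, 0.038, 0.1035]
eef_rot: [-0.008, 3.141, -0.0]
contact_force: [-0.6, -0.1, 4.6]
finger_gap: 0.002
```

>>> arm_command([
  [0, 0, 0, -0.1, 0],
  [0, 0, 0, -0.2, 0],
  [0, 0, 0, -0.2, 0],
  [0, 0, 0, -0.2, 0],
])

```text
time: 4.53
eef_pos: [0.6023, 0.038, 0.103]
eef_rot: [-0.008, 3.14, -0.0]
contact_force: [-5.8, 0.1, 16.7]
finger_gap: -0.002
```

The cap is home: z 0.103 and the force has risen to 17 N. Now lift, move left past the hood and come down behind it.

>>> arm_command([
  [0, 0, 0, 4, 0],
  [0, 0, 0, 8, 0],
  [0, 0, 0, 12, 0],
  [0, -1.5, 4, 13, 0],
  [0, -3, 8, 13, 0],
  [0, -3, 12, 13, 0],
  [0, -3, 15.6, 13, 0],
  [0, -3, 15.6, 13, 0],
  [0, -3, 15.6, 10, 0],
  [0, -3, 15.6, 7, 0],
  [0, -3, 15.6, 5, 0],
  [0, -3, 15.6, 5, 0],
])

```text
time: 5.53
eef_pos: [0.57, 0.1935, 0.1467]
eef_rot: [0.008, -3.134, 0.002]
contact_force: [-0.6, 0.3, -0.5]
finger_gap: -0.006
```

Run:
```python
from rig import arm
import cv2,numpy as np
s=arm.read_state();print(s["eef_pos"],s["contact_force"])
a=arm.get_image("scene")["img"][80:280,230:400];b=arm.get_image("wrist")["img"]
a=cv2.convertScaleAbs(cv2.resize(a,None,fx=2.1,fy=2.1,interpolation=2),alpha=1.5,beta=10)
b=cv2.convertScaleAbs(b,alpha=1.5,beta=10)[:,70:490]
cv2.imwrite("pics/p2.png",np.hstack([a,b]))
```

```text
[0.56995862 0.19354371 0.14665074] [-0.63787923  0.30483704 -0.47980563]
```

View pics/p2.png

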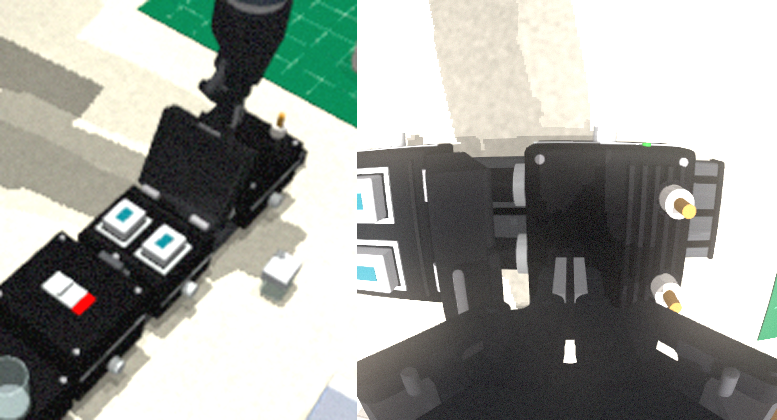

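Both caps now sit alike, and the finger is behind the hood. I'll sweep the hood over along an arc.

>>> arm_command([
  [0, 0, -1, 0, 0],
  [0, 0, -2, 0, 0],
  [0, 0, -3, 0, 0],
  [0, 0, -4, 0, 0],
  [0, 0, -5, 0.6, 0],
  [0, 0, -6, 1.5, 0],
  [0, 0, -7, 1.8, 0],
  [0, 0, -8, 2, 0],
  [0, 0, -9, 2.1, 0],
  [0, 0, -10, 2.1, 0],
  [0, 0, -11, 2, 0],
  [0, 0, -12, 1.8, 0],
  [0, 0, -12.7, 1.5, 0],
  [0, 0, -12.7, 1.5, 0],
])

```text
time: 6.8
eef_pos: [0.572, 0.0653, 0.1655]
eef_rot: [0.006, -3.141, 0.001]
contact_force: [0.3, 0.0, -1.0]
finger_gap: 0.001
```

>>> arm_command([
  [0, 0, -0.7, -0.4, 0],
  [0, 0, -1.4, -0.8, 0],
  [0, 0, -2, -1.2, 0],
  [0, 0, -2.5, -1.7, 0],
  [0, 0, -3, -2.3, 0],
  [0, 0, -3.3, -2.8, 0],
  [0, 0, -3.3, -2.8, 0],
])

```text
time: 7.38
eef_pos: [0.5716, 0.0334, 0.1369]
eef_rot: [0.007, -3.14, 0.0]
contact_force: [-0.5, -0.5, -0.4]
finger_gap: -0.001
```

Run:
```python
from rig import arm
import cv2,numpy as np
s=arm.read_state();print(s["eef_pos"],s["contact_force"])
a=arm.get_image("scene")["img"][80:280,230:400];b=arm.get_image("wrist")["img"]
a=cv2.convertScaleAbs(cv2.resize(a,None,fx=2.1,fy=2.1,interpolation=2),alpha=1.5,beta=10)
b=cv2.convertScaleAbs(b,alpha=1.5,beta=10)[:,70:490]
cv2.imwrite("pics/p3.png",np.hstack([a,b]))
```

```text
[0.57164685 0.03335644 0.13686845] [-0.5349605  -0.46179215 -0.43018987]
```

View pics/p3.png

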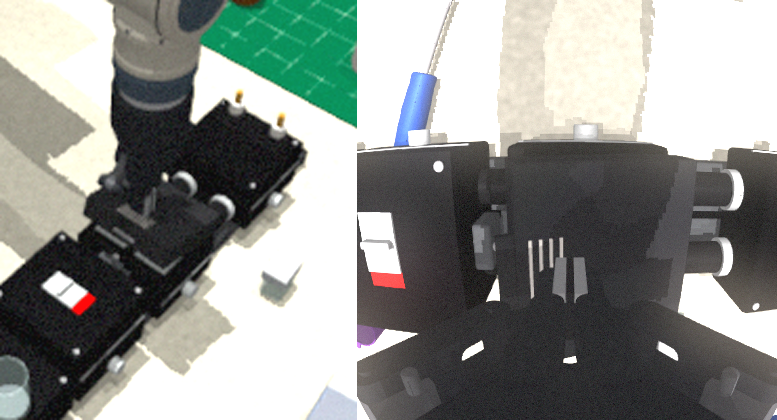

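The hood is nearly down, with the ribs just right of the finger. Shift toward the ribs and press.

>>> arm_command([
  [0, 0, 0, 1.3, 0],
  [0, 0, -2.4, 1.3, 0],
  [0, 0, -2.4, 1.3, 0],
  [0, 0, -2.4, 0.6, 0],
  [0, 0, -2.4, 0, 0],
  [0, 0, -2.4, -0.5, 0],
  [0, 0, -2.4, -0.9, 0],
  [0, 0, -2.4, -1.2, 0],
  [0, 0, -2.4, -1.2, 0],
])

```text
time: 8.23
eef_pos: [0.5717, 0.0105, 0.1253]
eef_rot: [0.009, -3.14, -0.001]
contact_force: [0.1, -0.2, -0.2]
finger_gap: 0.002
```

>>> arm_command([
  [0, 0, 0, -0.2, 0],
  [0, 0, 0, -0.4, 0],
  [0, 0, 0, -0.6, 0],
  [0, 0, 0, -0.8, 0],
  [0, 0, 0, -0.8, 0],
])

```text
time: 8.65
eef_pos: [0.5723, 0.0096, 0.1187]
eef_rot: [-0.008, 3.141, -0.001]
contact_force: [-0.2, -3.1, 4.4]
finger_gap: 0.001
```

>>> arm_command([
  [0, 0, 0, -0.1, 0],
  [0, 0, 0, -0.2, 0],
  [0, 0, 0, -0.3, 0],
  [0, 0, 0, -0.4, 0],
  [0, 0, 0, -0.4, 0],
  [0, 0, 0, -0.4, 0],
])

```text
time: 9.15
eef_pos: [0.5725, 0.0095, 0.1149]
eef_rot: [-0.007, 3.14, -0.002]
contact_force: [-0.6, -4.1, 4.5]
finger_gap: 0.001
```

>>> arm_command([
  [0, 0, 0, -0.1, 0],
  [0, 0, 0, -0.2, 0],
  [0, 0, 0, -0.3, 0],
  [0, 0, 0, -0.3, 0],
  [0, 0, 0, -0.3, 0],
])

```text
time: 9.57
eef_pos: [0.5726, 0.0096, 0.1129]
eef_rot: [-0.008, 3.139, -0.002]
contact_force: [-3.4, -3.5, 17.0]
finger_gap: -0.003
```

>>> arm_command([
  [0, 0, 0, -0.1, 0],
  [0, 0, 0, -0.2, 0],
  [0, 0, 0, -0.2, 0],
  [0, 0, 0, -0.2, 0],
])

```text
time: 9.9
eef_pos: [0.5727, 0.0096, 0.1126]
eef_rot: [-0.008, 3.138, -0.002]
contact_force: [-8.9, -3.0, 31.9]
finger_gap: 0.001
```

A stiff stop at z 0.1127, which matches the shut roof height of 113 mm. Lift and move to the near side of the shutter ridge.

>>> arm_command([
  [0, 0, 0, 2, 0],
  [0, 0, 0, 5, 0],
  [0, -1, -3, 6, 0],
  [0, -2, -6, 6, 0],
  [0, -3.3, -9.5, 5.5, 0],
  [0, -3.3, -9.5, 4, 0],
  [0, -3.3, -9.5, 2, 0],
  [0, -3.3, -9.5, 2, 0],
  [0, -3.3, -9.5, 2, 0],
])

```text
time: 10.65
eef_pos: [0.5385, -0.0846, 0.1285]
eef_rot: [0.008, -3.139, -0.002]
contact_force: [0.0, 0.3, 0.3]
finger_gap: -0.003
```

Run:
```python
from rig import arm
import cv2,numpy as np
s=arm.read_state();print(s["eef_pos"],s["contact_force"])
a=arm.get_image("scene")["img"][110:310,210:380];b=arm.get_image("wrist")["img"]
a=cv2.convertScaleAbs(cv2.resize(a,None,fx=2.1,fy=2.1,interpolation=2),alpha=1.5,beta=10)
b=cv2.convertScaleAbs(b,alpha=1.5,beta=10)[:,70:490]
cv2.imwrite("pics/p4.png",np.hstack([a,b]))
```

```text
[ 0.53845172 -0.08456896  0.12853378] [0.03172658 0.33063474 0.29055392]
```

View pics/p4.png

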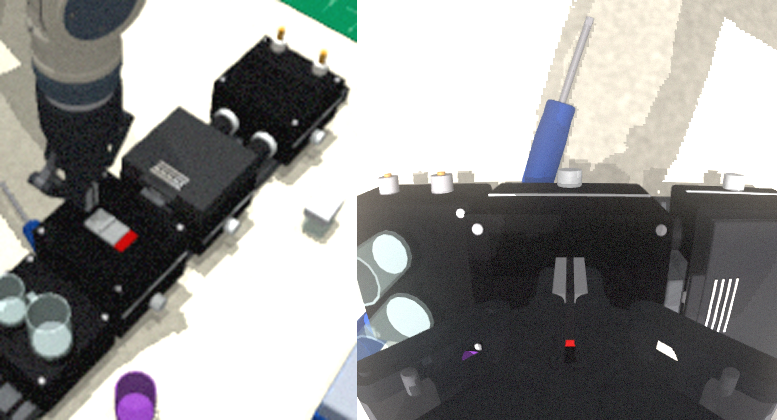

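The hood lies flat and shut. The finger stands short of the ridge, centred on the slide. Lower it and push.

>>> arm_command([
  [0, 0, -0.1, -0.6, 0],
  [0, 0, -0.1, -1.0, 0],
  [0, 0, -0.1, -1.1, 0],
  [0, 0, -0.1, -1.1, 0],
])

```text
time: 11.08
eef_pos: [0.539, -0.0857, 0.118]
eef_rot: [0.009, -3.141, -0.0]
contact_force: [0.1, 0.2, 0.4]
finger_gap: -0.0
```

>>> arm_command([
  [0, 0.5, 0, 0, 0],
  [0, 1, 0, 0, 0],
  [0, 1.3, 0, 0, 0],
  [0, 1.6, 0, 0, 0],
  [0, 1.8, 0, 0, 0],
  [0, 1.8, 0, 0, 0],
])

```text
time: 11.58
eef_pos: [0.5567, -0.086, 0.1183]
eef_rot: [0.008, -3.14, 0.0]
contact_force: [-4.5, 0.1, 3.0]
finger_gap: -0.004
```

>>> arm_command([
  [0, 0.2, 0, 0, 0],
  [0, 0.4, 0, 0, 0],
  [0, 0.6, 0, 0, 0],
  [0, 0.8, 0, 0, 0],
  [0, 0.9, 0, 0, 0],
  [0, 0.9, 0, 0, 0],
])

```text
time: 12.08
eef_pos: [0.566, -0.086, 0.1182]
eef_rot: [0.008, -3.141, 0.0]
contact_force: [-4.7, -1.3, 3.6]
finger_gap: 0.006
```

>>> arm_command([
  [0, 0.1, 0, 0, 0],
  [0, 0.2, 0, 0, 0],
  [0, 0.2, 0, 0, 0],
])

```text
time: 12.33
eef_pos: [0.5664, -0.086, 0.1181]
eef_rot: [0.008, -3.138, 0.0]
contact_force: [-12.1, -1.0, 6.2]
finger_gap: 0.002
```

Stiff stop at the expected travel. Back off, lift away and check.

>>> arm_command([
  [0, -0.8, 0, 0, 0],
  [0, -1.2, 0, 1, 0],
  [0, -1.2, 0, 4, 0],
  [0, -1.2, 0, 8, 0],
  [0, -5, -2, 11, 0],
  [0, -9, -4, 11, 0],
  [0, -13, -6, 11, 0],
  [0, -15, -8, 11, 0],
  [0, -15, -8, 11, 0],
  [0, -15, -8, 11, 0],
])

```text
time: 13.17
eef_pos: [0.4172, -0.1672, 0.2296]
eef_rot: [-0.002, 3.139, -0.002]
contact_force: [0.6, 0.6, -0.0]
finger_gap: -0.0
```

Run:
```python
from rig import arm
import cv2,numpy as np
s=arm.read_state();print(s["eef_pos"],s["contact_force"],s["time"])
a=arm.get_image("scene")["img"][120:310,185:385];b=arm.get_image("top")["img"][130:250,170:410]
f=lambda i,k:cv2.convertScaleAbs(cv2.resize(i,None,fx=k,fy=k,interpolation=2),alpha=1.6,beta=10)
a=f(a,2);b=f(b,1.65);h=max(a.shape[0],b.shape[0])
p=lambda i:np.pad(i,((0,h-i.shape[0]),(0,0),(0,0)))
cv2.imwrite("pics/p5.png",np.hstack([p(a),p(b)]))
```

```text
[ 0.41715151 -0.1671694   0.22962654] [ 0.60798763  0.58142712 -0.0290408 ] 13.1667
```

View pics/p5.png

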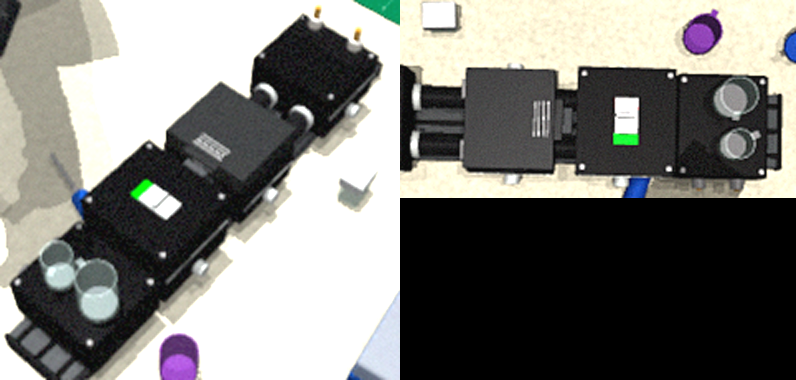

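The green mark shows (scene crop (143,190), top crop (625,140)) and no red is left. The hood is flat and shut, and both beakers stand in place. Handing in.

```bash
python3 -c "
from rig import arm
print(arm.close_job())"
```

```text
the job is handed in; nothing more can be done
None
```

I pressed the far cartridge home, closed the hood until it was fully down, then pushed the shutter slide to its far stop. I handed the job in at about 13 s of robot time, with the arm clear of everything.

- **Cartridge:** the far one was the proud one. It stopped hard at z 0.103 m, its home height, with 17 N on the tool, and the next picture showed both caps alike.
- **Hood:** it hit a stiff stop at 0.1126 m, against 0.113 m for the shut roof, with up to 32 N pressed by the fingertips. It lies flat in the last pictures. I did not see a clear snap in the force readings, so the shut state rests on that stop height and the pictures.
- **Shutter:** pushed only after the hood was shut. It reached its stop at the expected travel, and the green mark shows with no red left.
- **Beakers:** both still stand where they were in the final picture.

None of my checks failed or disagreed.

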